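Find the secret catch of the keepsake box by touch

ROBOT

A 6-joint arm with a two-finger parallel gripper is mounted at the origin on the work surface. World frame = base frame: x ahead of the robot, y to its left, z up, the work surface at z = 0. Lengths are in mm, angles in degrees, forces in N, time in s.
With the tool pointing down it reaches from about 350 to 850 mm from the base axis. Payload 8.1 kg.
Tool frame: the origin (TCP) lies midway between the tips of the shut fingers; the grasp point (between the pads) lies 19 mm behind it (r.grasp_offset is the distance from the TCP to the grasp point, in mm); z points along the fingers, x is the direction in which the jaws open and shut, and the axes are right-handed (so a half turn about z gives the same grasp; the last joint's range is limited). The gripper opens to 85 mm and grips with 20 to 120 N. Pads are 22 mm wide; open, the fingers measure 114 mm over their backs; the gripper's body (76 mm by 85 mm) begins 54 mm behind the grasp point. The pads swing forward as they close: fully open they stand 13 mm farther back than shut.
Start: joints at [63.404, 7.471, 85.268, -0, 87.261, -4.893], TCP at [221.863, 557.478, 209.992] pointing down, gripper open.
Joint ranges: [-169.43, 169.43], [-51.17, 129.36], [1.28, 143.12], [-76.62, 256.62], [0, 156.53], [-152.29, 152.29]. Speed limits (degrees/s): [136.94, 136.94, 159.86, 180, 180, 180].

INTERFACE

Orientations are given as [roll, pitch, yaw] about the fixed x, y, z axes, in that order (R = Rz(yaw) Ry(pitch) Rx(roll)).
In Python, from bench import r, optics, hand_in gives the robot as it stands.
- The arm moves only by the shell command python3 -m pendant 'ROWS' [FORCE]. ROWS is JSON, a list of rows, each a list of 5 numbers: the opening, from 0 (shut) to 1 (fully open), then the shift along the tool's x, y, z in mm, then the turn about the tool's z in degrees. A call has 1 to 10 rows; each row shifts and turns the commanded pose from where the row before left it, along the tool's axes as they then stand; what a row does not reach is not made up. A row lasts 1/10 s, in which the tool goes at most 50 mm and 8.59 degrees, less where a joint would pass 70% of its speed; a pose out of reach is approached as far as the arm can. A call with a gripper value outside its range is refused whole. The fingers move at their own pace and stop on an object; FORCE is the grip in N (left out, the last holds). Time passes only in rows, so rows that do not move let the fingers close. It gives the time, the measured TCP pose, the force and the opening at its end, in the units of the state.
- r.sense(): the state, without advancing time (a new reading comes with each control period).
- optics.snapshot(name): name is "scene" or "top"; returns (picture, depth): 400x640x3 uint8, blue, green, red; 400x640 float32, mm along the optical axis (not along the pixel's ray), 0 where there is no reading.
- optics.camera_params(name): a dict with "camera_matrix" (3x3 intrinsics, pixels), "eye" and "orientation" of the camera in the world. Camera axes: x right, y down, z forward; pixel columns grow to the right and rows downward; lengths in mm; the calibration is good to about 2 mm. A picture is of the moment at which its call begins. camera_params takes no time and is no camera call.
- hand_in(): hands the job in, once; it reports no verdict.
Trained networks look in the newest picture that a camera, given by its name, has taken for a name from the list of things; names that differ only in an ending like _2 or _b are one class to them, and where a whole thing is asked for, a point or a joint stands for the part that bears it (a point fixed in the world has none). Each returns a list of dicts, best first, with "score" (0 to 1); they miss things now and then, are a little off and sometimes report something else, mostly with a low value. They report only what shows in the picture. A call takes as long as a camera call.
- optics.search_frame(camera, query): "at" ([x, y, z] in mm, in world coordinates, good to about 4 mm: the middle of the surface that is visible of it).
The state is a dict: "time": time; "joint_pos": joint angles; "qd": joint speeds; "joint_efforts": joint torques, N m; "tool_pos": TCP position; "tcp_rot": TCP orientation; "ft_force": force on the tool from outside, world axes, zero at the start; "wrist_torque": the same for the moment, N m; "finger_gap": finger opening in mm.
Only numpy, scipy, OpenCV 4.12 (cv2) and the standard library are available. Lean on these libraries where they do the work, as an engineer would, in place of code of your own. Each camera call takes 0.05 s, during which the arm holds its last target. There are 200 camera calls.

TASK

Run a fingertip lightly along the raised front edge of the wooden keepsake box to find the one place where the edge is notched, then press the release piece inside the notch fully down so that the hidden drawer springs ajar, and draw the hand clear. Do not pull the drawer with the fingers, and leave the spool, bottle, jar and screwdriver where they are.

Things in the scene. Friction and masses are not known exactly. Their poses are not given: they have to be found in the camera images.
- box: Brown wooden keepsake box, fixed to the bench: 170 mm deep (its x), 300 mm wide (its y), 90 mm high; front faces its -x, z up. Origin: centre of its underside. On its top, along the whole front, stands a raised rigid edge: 22 mm thick (box x -83 to -61 mm), 300 mm long (box y -150 to +150 mm), its flat top 108 mm above the bench, 18 mm above the box top behind it.
- edge_left (a point): Top of the raised edge at its left end (box y = +150 mm), mid-thickness, 108 mm above the bench; axes as the box. The edge is light wood with five dark inlays, each 36 mm long, centred at box y = -112, -56, 0, +56 and +112 mm. Four are solid and flush with the edge top; the fifth (drawn anew each time, not told) is the notch.
- edge_right (a point): Top of the raised edge at its right end (box y = -150 mm), mid-thickness, 108 mm above the bench; axes as the box. The notch in the edge is a gap 36 mm long between rigid walls, open above, to front and to back, with the release piece in it, whose top lies 10 mm below the edge top.
- release (a joint): Travel (m) of the dark wooden release piece in the notch, 34 mm along the edge, 20 mm across: 0 = up (top 10 mm below the edge top), 0.007 = fully down on its stop (17 mm below the edge top, 1 mm above the box top). It moves straight down against a steady friction of 3.5 to 5 N and stays where it is left.
- drawer: Hidden drawer with a plain light wood front, no handle, 266 mm wide, 54 mm high, in the front of the box below the raised edge. Its origin lies over the box's origin when shut, 12 mm above the bench, and moves towards box -x: the drawer comes out 3 mm for every mm that the release goes down, 21 mm in all, and stays there.
- spool_mid (a point): Loose brass spool, 32 mm across and 32 mm high, standing on the box top behind the edge; the point is its centre. Bystander.
- glue_mid (a point): White glue bottle with orange cap, 48 mm across, 130 mm high, standing on the bench; the point is its centre. Bystander.
- jar_mid (a point): Glass jar with steel lid, 60 mm across, 60 mm high, standing on the bench; the point is its centre. Bystander.
- driver_grip (a point): Screwdriver with dark wooden handle lying on the bench; the point is the middle of its handle. Bystander.

How it is judged:
By the outcome, as a careful person would: the job done as asked, in the order asked, and still so for the second after the job is handed in, with the robot touching nothing.
It also fails if it takes over 67 s, if anything falls off the work surface, if the arm or the gripper's body presses on something with over 40 N, if the wrist force passes 120 N, or if a joint passes its speed limit or range.

## Working session

There is one attempt and no reset: what is moved stays moved. The work goes in short steps, Python scripts to look and compute and a shell command to move; the robot and the scene stay as the last step left them, time stands still between calls to the robot, and variables do not carry over. Pictures are saved under pics/ and viewed, about 8 in all and at most 12, crops included, and the job is handed in when it is done.

```bash
mkdir -p pics; cat > h.py <<'E'
import numpy as np, cv2
from bench import r, optics
from scipy.spatial.transform import Rotation as R
def cloud(name):
    p,d=optics.snapshot(name); c=optics.camera_params(name); K=np.array(c["camera_matrix"])
    v,u=np.mgrid[:400,:640]
    pc=np.stack([(u-K[0,2])/K[0,0]*d,(v-K[1,2])/K[1,1]*d,d],-1)
    o=np.array(c["orientation"])
    M=o if o.shape==(3,3) else R.from_euler('xyz',o,degrees=True).as_matrix()
    return p,d,pc@M.T+np.array(c["eye"])
E
python3 - <<'E'
from h import *
print(optics.camera_params("top"),optics.camera_params("scene"))
for n in("top","scene"):
    p,d,w=cloud(n); cv2.imwrite(f"pics/{n}1.png",p)
    for q in ("edge_left","edge_right","box","release","drawer","spool_mid","glue_mid","jar_mid","driver_grip"):
        print(n,q,[(np.round(x["at"]).tolist(),round(x["score"],2)) for x in optics.search_frame(n,q)][:3])
print(r.sense())
E
```

```text
{'camera_matrix': array([[515.47788208,   0.        , 327.79116784],
       [  0.        , 515.47788208, 200.89683195],
       [  0.        ,   0.        ,   1.        ]]), 'eye': array([ 257.08486813,   14.95201232, 1452.90942185]), 'orientation': array([-168.1454837 ,    0.20703884,  -95.87750425])} {'camera_matrix': array([[491.84056714,   0.        , 313.96858701],
       [  0.        , 491.84056714, 194.3503201 ],
       [  0.        ,   0.        ,   1.        ]]), 'eye': array([ 898.08462582, -421.79158864, 1012.21562632]), 'orientation': array([-1.49118607e+02,  1.01492136e-01,  4.10919717e+01])}
top edge_left [([604.0, 5.0, 84.0], 0.61)]
top edge_right [([610.0, 6.0, 93.0], 0.75)]
top box [([611.0, 6.0, 90.0], 0.67)]
top release [([559.0, -120.0, 99.0], 0.67)]
top drawer [([523.0, -10.0, 43.0], 0.65), ([383.0, 206.0, 22.0], 0.58)]
top spool_mid [([635.0, 26.0, 96.0], 0.43)]
top glue_mid [([595.0, 376.0, 84.0], 0.55)]
top jar_mid [([513.0, -379.0, 64.0], 0.67)]
top driver_grip [([382.0, 205.0, 21.0], 0.84)]
scene edge_left [([622.0, -27.0, 85.0], 0.63)]
scene edge_right [([62
[... 226 characters left out ...]
p [([391.0, 201.0, 19.0], 0.72)]
{'time': 1.0, 'joint_pos': array([ 6.34055923e+01,  7.47051715e+00,  8.52665872e+01,  1.37806921e-03,
        8.72626768e+01, -4.89318802e+00]), 'qd': array([ 0.02210107, -0.06869709,  0.06900056,  0.11409343, -0.00083919,
       -0.05779938]), 'joint_efforts': array([ 4.20664419e-04, -5.69313097e+01, -5.00890803e+01, -2.97724982e-04,
        6.94765858e-04, -1.31321642e-05]), 'tool_pos': array([221.83478714, 557.49206739, 210.0106321 ]), 'tcp_rot': array([-1.79998647e+02, -3.35502690e-04,  6.82987145e+01]), 'ft_force': array([0.2597921 , 0.14000299, 0.57535014]), 'wrist_torque': array([-0.01642855, -0.00950652,  0.04973551]), 'finger_gap': 85.28793107228809}
```

View pics/top1.png

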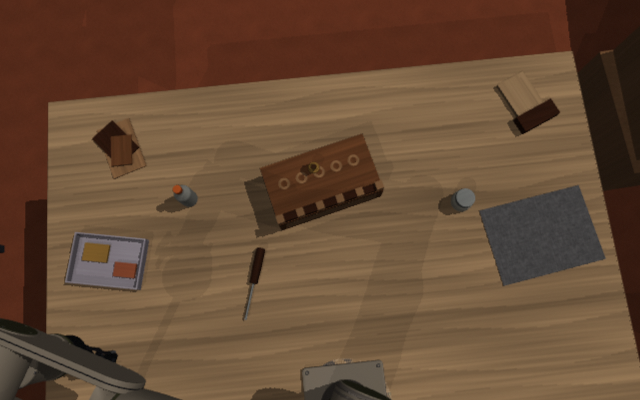

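View pics/scene1.png

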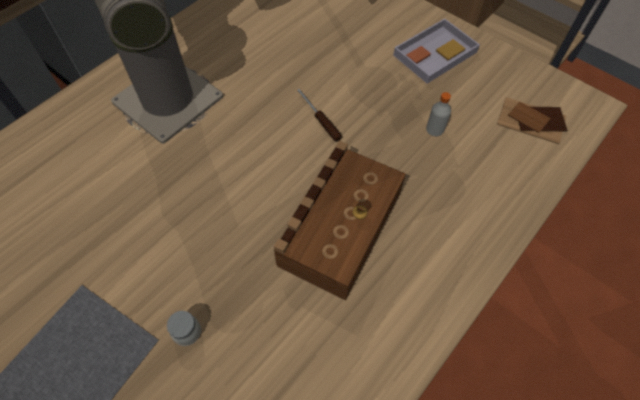

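The top view shows the box centred near pixel (322,182), with its raised edge running from (283,220) to (382,190). The spool is at (313,168), the bottle at (185,195), the jar at (464,199) and the screwdriver at (255,275). Next I fit the box pose and the height profile along the edge.

```bash
cat > m.py <<'E'
from h import *
from scipy.optimize import minimize
for n in("top","scene"):
    p,d,w=cloud(n)
    m=(d>0)&(abs(w[...,0]-600)<170)&(abs(w[...,1])<230)&(w[...,2]>70)&(w[...,2]<115)
    P=w[m]
    rc=cv2.minAreaRect(P[:,:2].astype(np.float32)); print(n,rc,len(P))
    m2=m&(w[...,2]>82); z=w[m2]
    def cost(q):  # box model: fraction of points inside footprint
        c,s=np.cos(q[2]),np.sin(q[2]); X=(z[:,0]-q[0])*c+(z[:,1]-q[1])*s; Y=-(z[:,0]-q[0])*s+(z[:,1]-q[1])*c
        zz=np.where((X<-61),108,90)
        return np.mean(np.minimum(abs(z[:,2]-zz),12))+ .3*np.mean(np.maximum(abs(X)-85,0)+np.maximum(abs(Y)-150,0))*5
    a0=np.radians(rc[2]); 
    best=min((minimize(cost,[rc[0][0],rc[0][1],a],method='Nelder-Mead',options=dict(xatol=.01,fatol=1e-4,initial_simplex=np.array([rc[0][0],rc[0][1],a])+np.array([[0,0,0],[8,0,0],[0,8,0],[0,0,.1]]))) for a in (a0,a0-np.pi/2,a0+np.pi/2)),key=lambda o:o.fun)
    q=best.x; print(best.fun,q[:2],np.degrees(q[2]))
    c,s=np.cos(q[2]),np.sin(q[2]); X=(w[...,0]-q[0])*c+(w[...,1]-q[1])*s; Y=-(w[...,0]-q[0])*s+(w[...,1]-q[1])*c
    e=m&(X<-66)&(X>-78)
    for y in range(-150,150,12):
        k=e&(Y>=y)&(Y<y+12); print(y+6,k.sum(),np.round(np.median(w[k][:,2]),1) if k.any() else '',np.round(p[k].mean(0)) if k.any() else '')
E
python3 m.py
python3 -c "
import cv2;a=cv2.imread('pics/scene1.png')[130:300,260:420];b=cv2.imread('pics/top1.png')[120:240,250:400]
import numpy as np
cv2.imwrite('pics/c1.png',np.hstack([cv2.resize(a,(395,420)),cv2.resize(b,(400,420))]))"
```

```text
top ((608.44970703125, 2.94970703125), (173.1206512451172, 300.4639587402344), 13.447296142578125) 6740
3.133190725525098 [608.24746102   3.08633785] 13.193074331776916
-144 18 108.8 [ 53.  81. 113.]
-132 21 108.9 [34. 52. 75.]
-120 21 99.9 [12. 19. 38.]
-108 18 99.9 [13. 21. 42.]
-96 18 101.4 [29. 45. 69.]
-84 17 110.4 [ 52.  81. 113.]
-72 20 109.4 [27. 42. 67.]
-60 20 111.0 [12. 21. 40.]
-48 23 110.3 [12. 20. 39.]
-36 17 110.3 [37. 58. 85.]
-24 19 109.3 [ 46.  71. 100.]
-12 18 107.9 [13. 22. 40.]
0 20 110.2 [11. 20. 38.]
12 19 107.6 [13. 22. 41.]
24 20 110.2 [ 47.  72. 101.]
36 20 110.3 [35. 54. 79.]
48 20 109.1 [11. 19. 37.]
60 19 109.2 [11. 19. 37.]
72 20 107.9 [26. 41. 63.]
84 21 109.2 [ 49.  75. 104.]
96 22 110.0 [24. 39. 60.]
108 19 110.5 [11. 19. 37.]
120 19 108.3 [11. 19. 37.]
132 21 109.0 [38. 58. 84.]
144 20 109.4 [ 48.  73. 101.]
scene ((604.1702880859375, 3.53851318359375), (170.95730590820312, 302.6997375488281), 13.334919929504395) 10285
1.848915913874572 [603.81921514   3.14054806] 13.40227636264531
-144 62 105.2 [48. 70. 95.]
-132 24 108.0 [ 65.  93. 122.]
-120 29 98.0 [25. 38. 59.]
-108 29 98.1 [20. 31. 54.]
-96 41 100.0 [37. 54. 76.]
-84 33 107.8 [ 67.  95. 124.]
-72 28 108.1 [42. 62. 87.]
-60 30 107.6 [18. 30. 53.]
-48 27 108.2 [17. 29. 51.]
-36 31 108.1 [41. 61. 85.]
-24 25 108.1 [ 62.  88. 114.]
-12 27 108.0 [28. 42. 63.]
0 24 107.9 [17. 28. 49.]
12 26 108.1 [18. 29. 50.]
24 26 108.0 [ 56.  80. 106.]
36 27 108.4 [ 54.  77. 102.]
48 28 107.0 [18. 29. 49.]
60 23 108.2 [18. 28. 50.]
72 27 107.9 [29. 45. 67.]
84 21 108.3 [ 62.  88. 115.]
96 24 107.3 [44. 63. 87.]
108 22 107.6 [18. 29. 50.]
120 21 107.8 [18. 28. 49.]
132 22 108.0 [43. 62. 86.]
144 21 107.7 [ 62.  89. 115.]
```

View pics/c1.png

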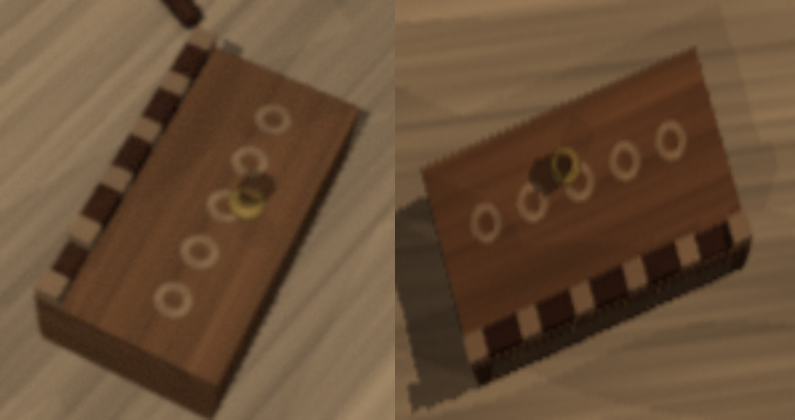

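Depth from both cameras shows a dip of about 10 mm at box y ≈ -112, the rightmost inlay. The box sits at about (606, 3) with yaw 13.3°. I'll confirm the notch by touch, tracing from the left end. First I turn the tool so its x lies along box x, and shut the fingers.

```bash
python3 -m pendant '[[0,0,0,0,8],[0,0,0,0,8],[0,0,0,0,8],[0,0,0,0,8],[0,0,0,0,8],[0,0,0,0,8],[0,0,0,0,7],[0,0,0,0,0]]' 20
python3 -m pendant '[[0,16,44,0,0],[0,16,44,0,0],[0,16,44,0,0],[0,16,44,0,0],[0,16,44,0,0],[0,16,44,0,0],[0,16,44,0,0],[0,16,44,0,0],[0,16,44,0,0],[0,0,0,0,0]]'
```

```text
time: 1.9
tool_pos: [221.9, 557.5, 210.0]
tcp_rot: [-180.0, -0.0, 13.2]
ft_force: [0.3, 0.5, 0.3]
finger_gap: 0.0
time: 2.9
tool_pos: [455.6, 200.6, 210.1]
tcp_rot: [179.9, -0.1, 13.2]
ft_force: [-0.1, 0.5, -0.6]
finger_gap: 0.3
```

```bash
python3 -m pendant '[[0,10,29,0,0],[0,10,29,0,0],[0,9,29,0,0],[0,0,0,30,0],[0,0,0,30,0],[0,0,0,20,0],[0,0,0,10,0],[0,0,0,0,0],[0,0,0,0,0]]'
python3 - <<'E'
from h import *
p,d,w=cloud("scene"); q=cv2.resize(p[100:280,230:430],(800,720))[:600]; cv2.imwrite("pics/s2.png",q)
E
```

```text
time: 3.8
tool_pos: [501.8, 127.6, 121.0]
tcp_rot: [180.0, -0.1, 13.4]
ft_force: [1.5, -0.2, -0.0]
finger_gap: 0.5
```

View pics/s2.png

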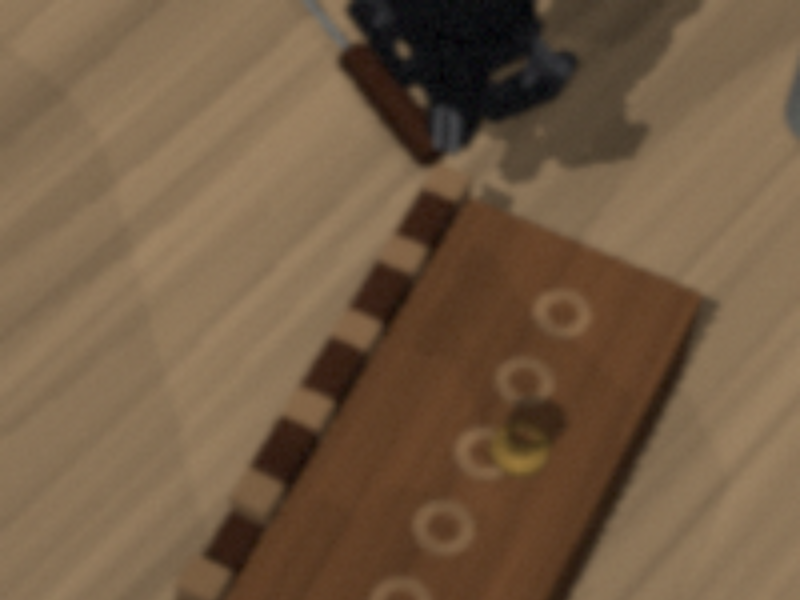

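The picture shows the shut fingertips at crop pixel (445,130), in line with the edge's left end at (445,170) and a little above it. I'll touch down gently.

```bash
python3 -m pendant '[[0,0.5,5,5,0],[0,0,5,5,0],[0,0,0,1,0],[0,0,0,0,0],[0,0,0,0,0]]'
python3 -m pendant '[[0,0,0,1,0],[0,0,0,0,0],[0,0,0,0,0]]'
python3 -m pendant '[[0,0,0,1,0],[0,0,0,0,0],[0,0,0,0,0]]'
```

```text
time: 4.35
tool_pos: [504.1, 117.5, 109.0]
tcp_rot: [-180.0, 0.0, 13.3]
ft_force: [-0.6, -0.6, -0.2]
finger_gap: 0.3
time: 4.65
tool_pos: [504.1, 117.7, 108.1]
tcp_rot: [180.0, -0.0, 13.3]
ft_force: [0.1, -0.6, -0.2]
finger_gap: -0.2
time: 4.95
tool_pos: [504.1, 117.6, 107.0]
tcp_rot: [180.0, 0.0, 13.3]
ft_force: [-1.1, 1.4, 0.7]
finger_gap: 0.2
```

```bash
python3 -m pendant '[[0,0,0,0.5,0],[0,0,0,0,0]]'
python3 -m pendant '[[0,0,0,0.5,0],[0,0,0,0,0]]'
python3 -m pendant '[[0,0,0,0.5,0],[0,0,0,0,0]]'
```

```text
time: 5.15
tool_pos: [504.1, 117.6, 106.4]
tcp_rot: [-180.0, 0.0, 13.3]
ft_force: [-0.1, -0.2, -0.8]
finger_gap: 0.1
time: 5.35
tool_pos: [504.1, 117.6, 105.9]
tcp_rot: [180.0, 0.0, 13.3]
ft_force: [-0.2, 1.0, -0.3]
finger_gap: -0.4
time: 5.55
tool_pos: [504.0, 117.6, 105.4]
tcp_rot: [180.0, 0.0, 13.3]
ft_force: [0.3, -0.4, -0.8]
finger_gap: 0.1
```

No contact at z=105.4, although the edge top should be at 108. I'll look before going lower.

```bash
python3 - <<'E'
from h import *
p,d,w=cloud("scene"); a=cv2.resize(p[110:190,300:380],(400,400),interpolation=cv2.INTER_CUBIC)
p2,d2,w2=cloud("top"); b=cv2.resize(p2[170:250,245:325],(400,400),interpolation=cv2.INTER_CUBIC); cv2.imwrite("pics/s3.png",np.hstack([a,b]))
# project the TCP & edge corners of model
for n in("scene","top"):
    c=optics.camera_params(n);K=np.array(c["camera_matrix"]);M=R.from_euler('xyz',c["orientation"],degrees=True).as_matrix()
    th=np.radians(13.3)
    def pr(P): q=M.T@(np.array(P)-c["eye"]); q=K@q; return np.round(q[:2]/q[2],1)
    off={"scene":(300,110),"top":(245,170)}[n]
    print(n,"tcp",(pr(r.sense()["tool_pos"])-off)*5)
    for X,Y in((-83,150),(-61,150),(-83,94),(-61,94)):
        print(X,Y,(pr([606+X*np.cos(th)-Y*np.sin(th),3+X*np.sin(th)+Y*np.cos(th),108])-off)*5)
E
```

```text
scene tcp [200.  189.5]
-83 150 [194.5 154. ]
-61 150 [238. 172.]
-83 94 [139. 243.]
-61 94 [183. 262.]
top tcp [183.  242.5]
-83 150 [161.5 269. ]
-61 150 [148.5 230. ]
-83 94 [262.  234.5]
-61 94 [249. 196.]
```

View pics/s3.png

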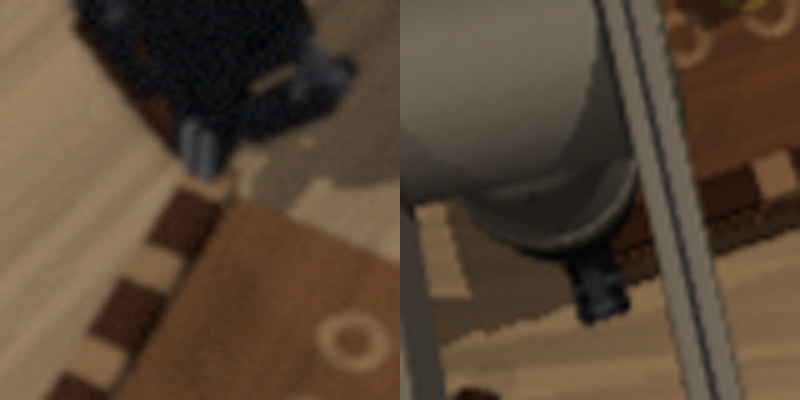

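The tip appears in line with the edge but possibly a few mm off. I'll measure the fingertip and the edge in the same camera's depth cloud.

```bash
python3 - <<'E'
from h import *
p,d,w=cloud("scene"); T=r.sense()["tool_pos"]; print(T)
th=np.radians(13.35);c,s=np.cos(th),np.sin(th)
q=[603.8,3.1]
f=lambda P:np.stack([(P[...,0]-q[0])*c+(P[...,1]-q[1])*s,-(P[...,0]-q[0])*s+(P[...,1]-q[1])*c,P[...,2]],-1)
B=f(w); print("tcp in scene-fit box",f(T))
np.set_printoptions(linewidth=200)
for v in range(134,160):
    print(v,*["%4d,%4d,%3d|%2d"%(*B[v,u],p[v,u].mean()) for u in range(332,350,2)])
E
```

```text
[504.11164379 117.6120742  105.50328466]
tcp in scene-fit box [-70.55383921 134.43563246 105.50328466]
134 -131, 221, 20|28  -84, 127,156|24  -77, 123,164|31  -74, 126,163|49  -67, 121,173|16  -63, 122,175|15  -58, 121,179|18  -55, 127,173| 0  -50, 125,178|11
135 -130, 219, 19|32  -83, 127,153|23  -77, 122,162|47  -73, 124,162|64  -68, 123,166|33  -61, 119,174|25  -58, 123,172|15  -55, 127,169|17  -48, 121,181|10
136 -130, 218, 17|29  -83, 125,151|26  -77, 123,157|49  -72, 123,161|59  -67, 123,163|43  -61, 119,172|28  -58, 123,168|16  -55, 126,167|15  -48, 120,178|20
137 -128, 214, 18|42  -83, 126,147|24  -77, 124,153|57  -72, 123,157|55  -67, 122,160|56  -62, 122,164|41  -60, 128,158|17  -57, 133,154|17  -47, 120,176|32
138 -126, 211, 18|63  -83, 126,143|21  -76, 121,153|57  -72, 124,153|58  -67, 123,156|60  -64, 127,153|47  -59, 127,156|23  -57, 133,151|18  -97, 246, -4|43
139 -127, 213, 11|80  -83, 126,140|32  -76, 122,149|56  -72, 123,150|57  -67, 123,152|62  -63, 124,154|44  -58, 125,156|20  -57, 132,149|19  -94, 240,  0|58
140 -129, 218,  0|94  -82, 125,138|50  -77, 124,142|58 
[... 2400 characters left out ...]
8|28  -60, 126, 93|28  -57, 129, 91|60  -53, 132, 90|63  -49, 134, 91|64
156  -76, 105,106|36  -71, 105,109|40  -67, 107,109|35  -64, 111,106|30  -60, 114,105|18  -61, 127, 88|37  -56, 128, 89|61  -52, 130, 90|62  -48, 132, 90|64
157  -74, 102,107|36  -71, 105,105|37  -67, 107,106|36  -62, 108,107|27  -60, 114,101|23  -58, 122, 92|48  -55, 125, 91|64  -51, 128, 89|62  -46, 129, 91|66
158  -73, 100,106|40  -68,  98,112|39  -64, 101,111|30  -61, 105,107|27  -60, 115, 95|26  -58, 122, 88|55  -55, 125, 86|62  -50, 127, 87|62  -45, 127, 90|67
159  -72,  98,105|58  -68, 100,105|43  -63, 100,108|34  -60, 103,106|20  -60, 115, 91|28  -57, 119, 89|62  -52, 120, 91|64  -48, 122, 90|64  -45, 125, 89|66
```

The tip is laterally on the edge, with its near face at y≈122 and x≈-68. But depth puts its lowest point at z≈130, although the TCP reads 105, so the actual tip seems about 20 mm shorter than stated. I'll keep descending in small steps, watching the force.

```bash
python3 -m pendant '[[0,0,0,1,0],[0,0,0,1,0],[0,0,0,1,0],[0,0,0,0,0]]'
python3 -m pendant '[[0,0,0,1,0],[0,0,0,1,0],[0,0,0,1,0],[0,0,0,0,0]]'
python3 -m pendant '[[0,0,0,1,0],[0,0,0,1,0],[0,0,0,1,0],[0,0,0,0,0]]'
```

```text
time: 6.1
tool_pos: [503.9, 117.6, 102.2]
tcp_rot: [-180.0, 0.0, 13.3]
ft_force: [0.0, -0.7, -1.0]
finger_gap: -0.3
time: 6.5
tool_pos: [504.0, 117.5, 99.3]
tcp_rot: [-180.0, 0.0, 13.3]
ft_force: [-0.4, 0.3, -0.5]
finger_gap: 0.2
time: 6.9
tool_pos: [504.0, 117.6, 96.3]
tcp_rot: [-180.0, 0.0, 13.3]
ft_force: [0.1, -0.5, -0.4]
finger_gap: -0.0
```

```bash
python3 - <<'E'
from h import *
p,d,w=cloud("scene"); 
th=np.radians(13.35);c,s=np.cos(th),np.sin(th); q=[603.8,3.1]
B=np.stack([(w[...,0]-q[0])*c+(w[...,1]-q[1])*s,-(w[...,0]-q[0])*s+(w[...,1]-q[1])*c,w[...,2]],-1)
for v in range(140,154):
    print(v,*["%4d,%4d,%3d|%2d"%(*B[v,u],p[v,u].mean()) for u in range(332,350,2)])
E
```

```text
140 -130, 219,  0|92  -83, 127,134|47  -75, 121,146|57  -71, 122,147|55  -67, 123,150|63  -64, 127,146|41  -58, 126,151|18  -57, 135,141|13  -48, 122,162|36
141 -128, 216,  0|99  -83, 127,130|57  -76, 123,139|59  -72, 125,141|53  -66, 121,148|66  -63, 126,144|45  -58, 126,147|18  -57, 135,137|21  -92, 234,  0|60
142 -127, 215, -2|97  -82, 124,131|63  -76, 122,138|59  -70, 120,144|49  188,-481,1012|69  -64, 128,137|46  -58, 125,145|18  -58, 136,132|34  -90, 232,  0|74
143 -125, 210,  0|102  -81, 124,128|85  -76, 123,133|65  -70, 121,138|49  188,-481,1012|68  -62, 125,139|38  -59, 128,138|21  -57, 136,128|46  -90, 231, -2|90
144 -123, 205,  3|111 -119, 210,  0|106  -74, 119,135|79  -71, 123,132|53  -65, 121,139|70  -64, 129,130|39  -58, 126,137|13  -62, 147,109|50  -88, 227, -1|90
145 -123, 205, -1|115 -118, 207,  0|115  -76, 123,125|83  -70, 121,131|53  -65, 121,134|68  -62, 125,132|40  -57, 124,135|24  -60, 143,111|54  -86, 224,  0|95
146 -121, 201,  0|121 -116, 203,  0|110  -75, 121,125|80  -70, 123,126|52  -66, 123,128|69  -62, 126,127|44  -57, 126,130|38  -61, 147,102|58  -84, 220
[... 411 characters left out ...]
|49  -64, 132,107|64  -60, 135,106|69  -61, 148, 90|54  -81, 212,  0|85
150 -116, 192, -2|101  -79, 121,107|49  -75, 123,107|33  -70, 123,110|34  -67, 127,108|31  -63, 129,107|45  -62, 138, 97|52  -60, 147, 88|49  -56, 149, 88|72
151  -81, 116,108|89  -77, 118,108|40  -74, 121,106|38  -70, 124,105|30  -65, 124,108|33  -62, 128,105|33  -61, 137, 95|40  -58, 141, 92|56  -55, 146, 88|67
152  -81, 115,106|68  -77, 116,106|34  -73, 119,106|34  -69, 121,105|31  -65, 124,105|27  -60, 124,108|26  -61, 137, 91|44  -57, 139, 91|63  -52, 141, 92|63
153  -79, 111,108|51  -75, 112,109|36  -71, 115,107|34  -67, 117,107|32  -63, 120,107|29  -61, 126,101|23  -58, 132, 95|44  -57, 140, 87|62  -52, 141, 88|65
```

The tip is now at z≈122 with TCP at 96.3, an offset of about 25 mm, so I expect contact near TCP 83.

```bash
python3 -m pendant '[[0,-1.5,0,3,0],[0,0,0,3,0],[0,0,0,2,0],[0,0,0,0,0]]'
python3 -m pendant '[[0,0,0,1,0],[0,0,0,0,0]]'
python3 -m pendant '[[0,0,0,1,0],[0,0,0,0,0]]'
python3 -m pendant '[[0,0,0,1,0],[0,0,0,0,0]]'
python3 -m pendant '[[0,0,0,1,0],[0,0,0,0,0]]'
```

```text
time: 7.35
tool_pos: [502.2, 117.2, 87.9]
tcp_rot: [-180.0, 0.0, 13.3]
ft_force: [0.5, 0.2, 0.5]
finger_gap: 0.1
time: 7.55
tool_pos: [502.6, 117.3, 87.4]
tcp_rot: [-180.0, 0.0, 13.3]
ft_force: [0.6, -0.2, -0.3]
finger_gap: 0.0
time: 7.75
tool_pos: [502.9, 117.3, 86.8]
tcp_rot: [180.0, -0.0, 13.3]
ft_force: [-1.0, 0.2, 1.4]
finger_gap: 0.2
time: 7.95
tool_pos: [502.9, 117.3, 86.7]
tcp_rot: [180.0, -0.0, 13.3]
ft_force: [-5.4, -0.9, 10.4]
finger_gap: 0.1
time: 8.15
tool_pos: [503.0, 117.3, 86.7]
tcp_rot: [180.0, -0.0, 13.3]
ft_force: [-10.1, -1.4, 17.7]
finger_gap: 0.0
```

Contact at TCP z≈86.8, with stiffness about 7 N/mm. I'll ease off to a light touch of about 5 N and slide toward the right end (+tool y).

```bash
python3 -m pendant '[[0,0,0,-1.8,0],[0,0,0,0,0]]'
python3 -m pendant '[[0,0,3,0,0],[0,0,4,0,0],[0,0,4,0,0],[0,0,4,0,0]]'
python3 -m pendant '[[0,0,5,0,0],[0,0,5,0,0],[0,0,5,0,0],[0,0,5,0,0],[0,0,5,0,0]]'
```

```text
time: 8.35
tool_pos: [503.0, 117.3, 86.8]
tcp_rot: [180.0, -0.1, 13.3]
ft_force: [-1.2, 0.5, 9.4]
finger_gap: -0.3
time: 8.75
tool_pos: [506.6, 103.3, 86.8]
tcp_rot: [-179.9, -0.1, 13.3]
ft_force: [0.1, 4.0, 5.3]
finger_gap: 0.1
time: 9.25
tool_pos: [512.4, 78.9, 86.8]
tcp_rot: [-179.9, -0.1, 13.3]
ft_force: [-1.5, 3.7, 5.6]
finger_gap: -0.2
```

```bash
python3 -m pendant '[[0,0,5,0,0],[0,0,5,0,0],[0,0,5,0,0],[0,0,5,0,0],[0,0,5,0,0],[0,0,5,0,0],[0,0,5,0,0],[0,0,5,0,0]]'
python3 -m pendant '[[0,0,5,0,0],[0,0,5,0,0],[0,0,5,0,0],[0,0,5,0,0],[0,0,5,0,0],[0,0,5,0,0],[0,0,5,0,0],[0,0,5,0,0]]'
```

```text
time: 10.05
tool_pos: [521.5, 39.9, 86.8]
tcp_rot: [-179.9, -0.1, 13.3]
ft_force: [-2.0, 3.9, 5.2]
finger_gap: -0.2
time: 10.85
tool_pos: [530.7, 1.0, 86.8]
tcp_rot: [-179.9, -0.1, 13.3]
ft_force: [-1.3, 3.3, 6.2]
finger_gap: 0.1
```

```bash
python3 -m pendant '[[0,0,5,0,0],[0,0,5,0,0],[0,0,5,0,0],[0,0,5,0,0],[0,0,5,0,0],[0,0,5,0,0],[0,0,5,0,0],[0,0,5,0,0]]'
python3 -m pendant '[[0,0,5,0,0],[0,0,5,0,0],[0,0,5,0,0],[0,0,5,0,0],[0,0,5,0,0],[0,0,5,0,0],[0,0,5,0,0],[0,0,5,0,0]]'
python3 -m pendant '[[0,0,5,0,0],[0,0,5,0,0],[0,0,5,0,0],[0,0,5,0,0]]'
```

```text
time: 11.65
tool_pos: [539.9, -37.9, 86.8]
tcp_rot: [-179.9, -0.1, 13.3]
ft_force: [-0.5, 3.9, 6.7]
finger_gap: 0.2
time: 12.45
tool_pos: [549.1, -76.8, 86.8]
tcp_rot: [-179.9, -0.1, 13.3]
ft_force: [-0.4, 5.3, 6.9]
finger_gap: -0.5
time: 12.85
tool_pos: [553.7, -96.3, 86.8]
tcp_rot: [-179.9, -0.1, 13.3]
ft_force: [-1.1, 5.2, 6.5]
finger_gap: -0.2
```

```bash
python3 -m pendant '[[0,0,3,0,0],[0,0,3,0,0],[0,0,3,0,0]]'
python3 -m pendant '[[0,0,2,0,0],[0,0,2,0,0]]'
python3 -m pendant '[[0,0,2,0,0],[0,0,2,0,0]]'
python3 -m pendant '[[0,0,2,0,0],[0,0,2,0,0]]'
```

```text
time: 13.15
tool_pos: [555.7, -105.0, 86.7]
tcp_rot: [-179.9, -0.1, 13.3]
ft_force: [-1.2, 4.7, 6.9]
finger_gap: 0.0
time: 13.35
tool_pos: [556.6, -108.9, 86.7]
tcp_rot: [-179.9, -0.0, 13.3]
ft_force: [-1.0, 3.2, 5.7]
finger_gap: -0.3
time: 13.55
tool_pos: [557.1, -113.5, 86.0]
tcp_rot: [-180.0, 0.0, 13.3]
ft_force: [1.4, -0.4, 0.3]
finger_gap: -0.6
time: 13.75
tool_pos: [557.8, -117.5, 85.8]
tcp_rot: [-180.0, 0.0, 13.3]
ft_force: [0.4, 0.1, 0.6]
finger_gap: 0.0
```

Force fell to zero and the tip dropped at TCP y between -109 and -113.5, so the notch is at the rightmost inlay. I'll feel for the far wall so I can centre in the gap.

```bash
python3 -m pendant '[[0,0,2,0,0],[0,0,0,0,0]]'
python3 -m pendant '[[0,0,2,0,0],[0,0,0,0,0]]'
python3 -m pendant '[[0,0,2,0,0],[0,0,0,0,0]]'
python3 -m pendant '[[0,0,2,0,0],[0,0,0,0,0]]'
```

```text
time: 13.95
tool_pos: [558.4, -119.6, 86.1]
tcp_rot: [180.0, 0.0, 13.3]
ft_force: [0.2, 1.2, -0.4]
finger_gap: -0.0
time: 14.15
tool_pos: [559.0, -121.4, 86.3]
tcp_rot: [180.0, 0.0, 13.3]
ft_force: [-0.0, 0.3, 0.1]
finger_gap: 0.2
time: 14.35
tool_pos: [559.5, -123.3, 86.3]
tcp_rot: [180.0, -0.0, 13.3]
ft_force: [0.3, -1.1, -0.7]
finger_gap: 0.4
time: 14.55
tool_pos: [560.0, -125.3, 86.3]
tcp_rot: [180.0, -0.0, 13.3]
ft_force: [0.3, 0.6, -0.1]
finger_gap: 0.1
```

```bash
python3 -m pendant '[[0,0,-1,1.5,0],[0,0,0,1.5,0],[0,0,0,0,0]]'
python3 -m pendant '[[0,0,2,0,0],[0,0,0,0,0]]'
python3 -m pendant '[[0,0,2,0,0],[0,0,0,0,0]]'
```

```text
time: 14.85
tool_pos: [559.4, -123.9, 82.9]
tcp_rot: [-180.0, 0.0, 13.3]
ft_force: [-0.9, -0.6, 0.5]
finger_gap: 0.0
time: 15.05
tool_pos: [560.2, -126.3, 83.3]
tcp_rot: [180.0, -0.0, 13.3]
ft_force: [-0.2, 0.2, 0.1]
finger_gap: 0.1
time: 15.25
tool_pos: [560.6, -127.9, 83.3]
tcp_rot: [-180.0, -0.0, 13.3]
ft_force: [-0.0, 1.1, 1.5]
finger_gap: 0.1
```

```bash
python3 -m pendant '[[0,0,1.5,0,0],[0,0,0,0,0]]'
python3 -m pendant '[[0,0,1.5,0,0],[0,0,0,0,0]]'
```

```text
time: 15.45
tool_pos: [560.7, -128.2, 83.2]
tcp_rot: [-179.9, 0.0, 13.3]
ft_force: [-1.4, 7.1, 2.2]
finger_gap: 0.3
time: 15.65
tool_pos: [560.7, -128.3, 83.2]
tcp_rot: [-179.7, 0.0, 13.3]
ft_force: [-3.3, 12.8, 4.4]
finger_gap: -0.4
```

The far wall is at TCP y≈-128.2 and the near wall's drop was at about -111.5, so the centre is near -120. I'll centre, then press down in steps.

```bash
python3 -m pendant '[[0,0,-6,0,0],[0,0,-5,0,0],[0,0,0,0,0]]'
python3 -m pendant '[[0,0,0,2,0],[0,0,0,2,0],[0,0,0,1,0],[0,0,0,0,0]]'
python3 -m pendant '[[0,0,0,1,0],[0,0,0,1,0],[0,0,0,0,0]]'
python3 -m pendant '[[0,0,0,1,0],[0,0,0,1,0],[0,0,0,0,0]]'
python3 -m pendant '[[0,0,0,1,0],[0,0,0,1,0],[0,0,0,0,0]]'
```

```text
time: 15.95
tool_pos: [558.7, -119.9, 83.3]
tcp_rot: [180.0, -0.0, 13.3]
ft_force: [0.1, 0.5, 0.0]
finger_gap: -0.3
time: 16.35
tool_pos: [558.5, -120.4, 77.9]
tcp_rot: [-180.0, 0.0, 13.3]
ft_force: [0.1, -0.1, 1.3]
finger_gap: 0.0
time: 16.65
tool_pos: [558.9, -120.3, 76.4]
tcp_rot: [180.0, -0.0, 13.3]
ft_force: [0.2, -0.0, 1.1]
finger_gap: 0.0
time: 16.95
tool_pos: [558.9, -120.3, 74.4]
tcp_rot: [180.0, -0.0, 13.3]
ft_force: [-0.7, -0.5, 2.4]
finger_gap: 0.0
time: 17.25
tool_pos: [558.9, -120.3, 72.2]
tcp_rot: [180.0, -0.0, 13.3]
ft_force: [0.9, -1.3, 3.1]
finger_gap: -0.1
```

Resistance of about 3 N began near 76, as expected. Continuing down to the stop.

```bash
python3 -m pendant '[[0,0,0,1,0],[0,0,0,1,0],[0,0,0,0,0]]'
python3 -m pendant '[[0,0,0,1,0],[0,0,0,1,0],[0,0,0,0,0]]'
python3 -m pendant '[[0,0,0,1,0],[0,0,0,0,0]]'
```

```text
time: 17.55
tool_pos: [558.9, -120.3, 70.1]
tcp_rot: [180.0, -0.0, 13.3]
ft_force: [0.9, -1.6, 2.3]
finger_gap: -0.0
time: 17.85
tool_pos: [559.0, -120.3, 69.6]
tcp_rot: [180.0, -0.0, 13.3]
ft_force: [-5.8, -0.9, 12.3]
finger_gap: -0.0
time: 18.05
tool_pos: [559.1, -120.3, 69.6]
tcp_rot: [180.0, -0.0, 13.3]
ft_force: [-9.2, 0.7, 20.6]
finger_gap: 0.0
```

It reached a firm stop at TCP 69.6, 17 mm below the edge's 86.7, which matches full travel. Retreating straight up, then looking.

```bash
python3 -m pendant '[[0,0,0,-3,0],[0,0,0,-10,0],[0,0,0,-20,0],[0,0,0,-30,0],[0,0,0,-30,0],[0,0,0,-30,0],[0,0,0,0,0]]'
python3 -m pendant '[[0,-20,-30,-10,0],[0,-20,-40,0,0],[0,-20,-40,0,0],[0,-20,-40,0,0],[0,-15,-40,0,0],[0,-15,-40,0,0],[0,0,-40,0,0],[0,0,-40,0,0],[0,0,-30,0,0],[0,0,0,0,0]]'
python3 - <<'E'
from h import *
p,d,w=cloud("top"); cv2.imwrite("pics/t4.png",cv2.resize(p[100:300,150:470],(800,500)))
for q in ("drawer","release","spool_mid","glue_mid","jar_mid","driver_grip"):
    print(q,[(np.round(x["at"]).tolist(),round(x["score"],2)) for x in optics.search_frame("top",q)][:2])
th=np.radians(13.3);c,s=np.cos(th),np.sin(th)
for n,q in (("top",[608.2,3.1]),("scene",[603.8,3.1])):
    p,d,w=cloud(n)
    if n=="scene": cv2.imwrite("pics/s4.png",p)
    B=np.stack([(w[...,0]-q[0])*c+(w[...,1]-q[1])*s,-(w[...,0]-q[0])*s+(w[...,1]-q[1])*c],-1)
    m=(d>0)&(abs(B[...,0]+71)<5)&(abs(B[...,1]+110)<11); print(n,"release z",np.median(w[m][:,2]),m.sum())
    k=(d>0)&(abs(B[...,1])<110)&(B[...,0]<-88)&(B[...,0]>-125)&(w[...,2]>40)&(w[...,2]<80)
    print("drawer pts",k.sum(), np.percentile(B[k][:,0],[2,10,50]) if k.any() else '', np.median(w[k][:,2]) if k.any() else '')
print(r.sense()["time"],r.sense()["ft_force"])
E
```

```text
time: 18.75
tool_pos: [561.3, -120.8, 195.9]
tcp_rot: [179.8, -0.4, 13.3]
ft_force: [0.1, -1.5, 1.6]
finger_gap: -0.2
time: 19.75
tool_pos: [371.9, 188.2, 199.7]
tcp_rot: [-179.9, 0.1, 13.5]
ft_force: [-0.1, -0.8, 0.1]
finger_gap: 0.1
drawer [([512.0, -14.0, 50.0], 0.89)]
release [([558.0, -122.0, 96.0], 0.41), ([602.0, 3.0, 91.0], 0.17)]
spool_mid [([632.0, 23.0, 98.0], 0.41)]
glue_mid [([597.0, 376.0, 84.0], 0.9)]
jar_mid [([512.0, -380.0, 60.0], 0.98)]
driver_grip [([287.0, 236.0, 16.0], 0.41)]
top release z 93.92423767181367 29
drawer pts 480 [-106.845502   -106.38440443 -102.87683231] 68.20975168171162
scene release z 90.3749591893233 48
drawer pts 423 [-105.17637098 -104.14039514  -99.42147616] 67.41820692781744
20.2 [0.35039511 1.1790153  0.18713232]
```

View pics/t4.png

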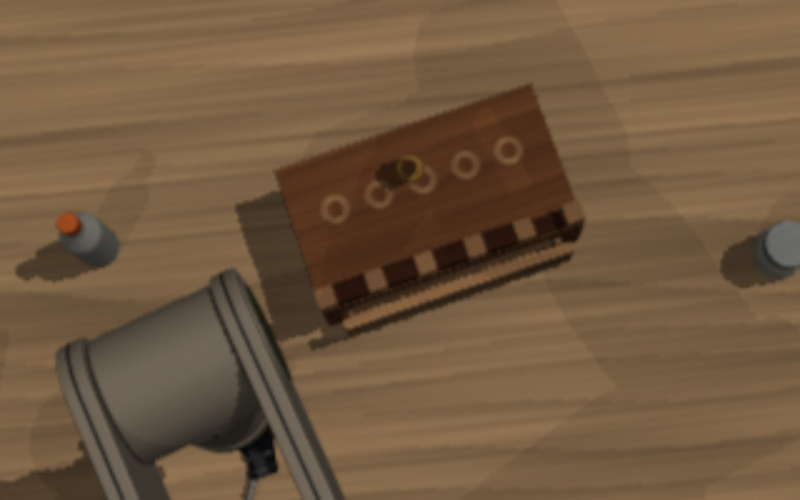

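The top view shows the drawer ajar as a light strip from (345,325) to (575,245). The spool, bottle and jar stand where they were, and the arm hides the screwdriver. I'll check that in the scene camera and hand in.

```bash
python3 - <<'E'
from h import *
from bench import hand_in
for q in ("driver_grip","spool_mid"): print(q,[(np.round(x["at"]).tolist(),round(x["score"],2)) for x in optics.search_frame("scene",q)][:2])
print(hand_in())
E
```

```text
driver_grip [([393.0, 203.0, 20.0], 0.98)]
spool_mid [([619.0, -29.0, 92.0], 0.42)]
the job is handed in; nothing more can be done
None
```

The hidden drawer is ajar by about 21 mm, and I handed the job in with the hand well clear.

- **Finding the notch:** I slid the shut fingertips along the raised edge from its left end at about 5–7 N. The touch fell away at the rightmost inlay, box y = -112 mm. Both cameras' depth images had already shown a dip there.
- **Pressing the release:** I found the notch's far wall by touch (about 13 N sideways), centred the tips in the gap, and pressed. The piece met a firm stop 17 mm below the edge top, at about 20 N. I then drew straight up and away without touching the drawer.
- **Last checks:** The drawer front stood at box x ≈ -105 to -107 mm, against -85 mm when shut. The release top read 90 mm in the scene camera and 94 mm in the top camera, against 91 mm expected. The top camera reads about 2 mm high. The force on the hand was near zero.
- **Bystanders:** The bottle and jar (top camera) and the screwdriver (scene camera) were found within about 3 mm of their first positions.

**Disagreements:**
- **Tool point:** The fingertips touched about 21 mm higher than the reported tool position implied, so I relied on touch for heights.
- **Screwdriver:** In the top view the arm hid it, and a low-score detection there (0.41) was wrong.
- **Spool:** The last scene-camera detection was a low-score (0.42) hit on the middle of the box. The top camera and its picture showed the spool unmoved, within about 4 mm.

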